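Drop the counted beans into the germination tray

TASK

The beans are counted out, one in each hole of the counting stand: first pick the piece of stalk and the clod of soil off the plate and drop them in the grey-green waste pot, keeping the shutter closed. Then pull the spring-loaded shutter out by its black handle until the pointer is on the red line, so that all nine beans fall into the tray, and finish still holding it there, because the spring would close it. Leave the pot standing and the timer and the forceps where they are.

Things in the scene. Friction and masses are not known exactly. Their poses are not given: they have to be found in the camera images.
- stand: Bean counting stand, fixed: grey plate 200 (x) x 216 (y) x 10 mm on four posts, top 56 mm above the bench, with 3 x 3 round 24 mm holes at 56 mm pitch (middle hole at the centre), a bean in each. A white sliding shutter just under it (z 40 to 45 mm) closes the holes. Origin on the bench under the plate's centre; +y is the shutter's pull direction, to its handle. Yaw 0: world axes.
- tray (a point): Clear germination tray with a blue blotter, fixed under the plate, 192 (x) x 176 (y) mm, walls 3 mm; blotter 7 mm and rim 27 mm above the bench. The point is the middle of the blotter's top.
- shutter (a joint): How far the shutter is pulled out along the stand's +y, in m: 0 closed (its slots, 29 mm long, lie 28 mm behind the plate's holes), 0.028 = pointer on the red line, slots under the holes; 0.044 end stop, where the holes are more than half shut again. A spring pulls it back: about 4.4 N at 0, 10.6 N at 0.028 (220 N/m); friction under 1 N.
- handle (a point): Upright black grip bar on the shutter's crosshead, 50 (x) x 12 (y) x 36 mm high, taken across its 12 mm from above. The point is the centre of its foot, 51 mm above the bench (top: 87 mm); axes as the stand's. It stands at (0, 164 mm) in the stand's frame when closed, 50 mm clear of the plate. The crosshead below is 96 (x) x 14 mm, top at 51 mm.
- pointer (a point): Tip of the black pointer that rides with the shutter over the white index rail, 66 mm to the stand's -x side of the handle's middle, 54 mm above the bench.
- mark (a point): Middle of the red line, 3 mm wide, across the fixed white index rail (18 mm wide, top 51 mm above the bench, along y), 28 mm further out than the pointer of the closed shutter.
- stalk: Light brown piece of woody stalk lying on the plate, 46 (x) x 17 (y) x 16 mm high, with a low knot, flat underneath; origin at the centre of its underside, x along its length.
- clod: Dark brown clod of dry soil lying on the plate, about 34 (x) x 27 (y) x 21 mm high, flat underneath and nearly upright at its 26 mm wide sides (-y and +y); origin at the centre of its underside. Rigid.
- pot: Grey-green bench waste pot, round, open at the top, 116 mm wide at the mouth (110 inside), 100 mm high, 3 mm wall, 4 mm floor, loose, 0.45 kg; origin at the centre of its underside.
- timer: White bench timer, 62 x 66 x 17 mm, bystander; origin under its centre.
- forceps: Steel forceps lying flat, 23 x 128 (y) x 10 mm, bystander; origin under its centre.
- bean_1: Dark red bean, 17 (x) x 11 x 10 mm, loose in a hole of the plate on the closed shutter, its top 1 mm below the plate's; origin under its centre.
- bean_2: Dark red bean, 17 (x) x 11 x 10 mm, loose in a hole of the plate on the closed shutter, its top 1 mm below the plate's; origin under its centre.
- bean_3: Dark red bean, 17 (x) x 11 x 10 mm, loose in a hole of the plate on the closed shutter, its top 1 mm below the plate's; origin under its centre.
- bean_4: Dark red bean, 17 (x) x 11 x 10 mm, loose in a hole of the plate on the closed shutter, its top 1 mm below the plate's; origin under its centre.
- bean_5: Dark red bean, 17 (x) x 11 x 10 mm, loose in a hole of the plate on the closed shutter, its top 1 mm below the plate's; origin under its centre.
- bean_6: Dark red bean, 17 (x) x 11 x 10 mm, loose in a hole of the plate on the closed shutter, its top 1 mm below the plate's; origin under its centre.
- bean_7: Dark red bean, 17 (x) x 11 x 10 mm, loose in a hole of the plate on the closed shutter, its top 1 mm below the plate's; origin under its centre.
- bean_8: Dark red bean, 17 (x) x 11 x 10 mm, loose in a hole of the plate on the closed shutter, its top 1 mm below the plate's; origin under its centre.
- bean_9: Dark red bean, 17 (x) x 11 x 10 mm, loose in a hole of the plate on the closed shutter, its top 1 mm below the plate's; origin under its centre.
There are look-alikes about, which are no part of the job. Leave any orange look-alike of the clod alone.

How it is judged:
By the outcome, as a careful person would: the job done as asked, in the order asked, and still so for the second after the job is handed in, while the arm keeps its last pose, push and grip.
It also fails if it takes over 64 s, if anything falls off the work surface, if the arm or the gripper's body presses on something with over 40 N, if the wrist force passes 120 N, or if a joint passes its speed limit or range.

ROBOT

A 6-joint arm with a two-finger parallel gripper is mounted at the origin on a cart in front of the work surface, level with it; the furniture and walls round the work are solid. World frame = base frame: x ahead of the robot, y to its left, z up, the work surface at z = 0. Lengths are in m, angles in rad, forces in N, time in s.
With the tool pointing down it reaches from about 0.275 to 0.85 m from the base axis. Payload 5.2 kg.
Tool frame: the origin (TCP) lies midway between the tips of the shut fingers; the grasp point (between the pads) lies 19 mm behind it; z points along the fingers, y is the line along which they close (so a half turn about z gives the same grasp; the last joint's range is limited). The gripper opens to 85 mm and grips with 20 to 120 N. Pads are 22 mm wide; open, the fingers measure 114 mm over their backs; the gripper's body (76 mm by 85 mm) begins 54 mm behind the grasp point. The pads swing forward as they close: fully open they stand 13 mm farther back than shut.
Start: joints at [-1.421, 0.259, 1.535, -0, 1.348, -0.203], TCP at [0.19, -0.516, 0.199] pointing down, gripper open.
Joint ranges: [-3.14, 3.14], [-0.91, 2.08], [0.19, 2.58], [-1.22, 4.36], [0.22, 2.71], [-3.12, 3.12]. Speed limits (rad/s): [2.57, 2.57, 3.14, 3.14, 3.14, 3.14].

INTERFACE

Orientations are given as a 3x3 rotation matrix whose columns are the frame's x, y, z axes.
In Python, from plant import r gives the robot as it stands. The module is installed in compiled form; this text tells all that it offers.
- The arm moves only by the shell command python3 -m handwheel 'ROWS' [OPENING]. ROWS is a JSON object whose key "moves" holds a list of rows, 1 to 8 of them, each of 6 numbers: dx, dy, dz in units of 5 mm, then a rotation vector rx, ry, rz in rad; each row is the pose to reach, as a shift and turn from the pose commanded when the command began, along the tool's axes at that moment; what a row does not reach only later rows make up. A row lasts 1/10 s, in which the tool goes at most 0.05 m and 0.15 rad, less where a joint would pass 70% of its speed; a pose out of reach is approached as far as the arm can. OPENING is the opening from 0.0 (shut) to 1.0 (fully open), set as the command begins (- or left out keeps the last). The fingers move at their own pace and stop on an object; the grip force is fixed at half the most. Time passes only in rows, so rows that do not move let the fingers close. It prints the time, the measured TCP pose, the force, the opening and the grip force at its end. Input that does not fit is refused with a message, and nothing moves.
- r.state(): the state, without advancing time (a new reading comes with each control period).
- r.snapshot(name): name is "side" or "top"; returns (picture, depth): 480x640x3 uint8, red, green, blue; 480x640 float32, m along the optical axis (not along the pixel's ray), 0 where there is no reading.
- r.camera_model(name): a dict with "fx", "fy", "cx", "cy" (pixels), "D" ([k1, k2, p1, p2, k3] as OpenCV has them; the pictures are not rectified), "eye" and "rotation" of the camera in the world. Camera axes: x right, y down, z forward; pixel columns grow to the right and rows downward; lengths in m; the calibration is good to about 2 mm. A picture is of the moment at which its call begins. camera_model takes no time and is no camera call.
- r.sign_off(): hands the job in; it is judged then, once.
Trained networks look in the newest picture that a camera, given by its name, has taken for a name from the list of things; names that differ only in an ending like _2 or _b are one class to them, and where a whole thing is asked for, a point or a joint stands for the part that bears it (a point fixed in the world has none). Each returns a list of dicts, best first, with "p" (0 to 1); they miss things now and then, are a little off and sometimes report something else, mostly with a low value. They report only what shows in the picture. A call takes as long as a camera call. They do not tell look-alikes from the thing itself.
- r.regions_of(camera, thing): "pixels" (480x640 bool, what is visible of it) and "point" ([row, column] in pixels, amid what is visible of it).
The state is a dict: "t": time; "qpos": joint angles; "joint_velocities": joint speeds; "joint_torque": joint torques, N m; "ee_pos": TCP position; "eef_rot": TCP orientation; "contact_force": force on the tool from outside, world axes, zero at the start; "ft_torque": the same for the moment, N m; "finger_gap": opening from 0.0 (shut) to 1.0 (fully open); "gripper_force": force on a finger pad.
Only numpy, scipy, OpenCV 4.12 (cv2) and the standard library are available. Lean on these libraries where they do the work, as an engineer would, in place of code of your own. Each camera call takes 0.05 s, during which the arm holds its last target. There are 200 camera calls.

## Working session

There is one attempt and no reset: what is moved stays moved. The work goes in short steps, Python scripts to look and compute and a shell command to move; the robot and the scene stay as the last step left them, time stands still between calls to the robot, and variables do not carry over. Pictures are saved under pics/ and viewed, at most 10 in all, crops included, and the job is handed in when it is done.

```bash
mkdir -p pics; cat > h.py <<'E'
import numpy as np, cv2
from plant import r
def pts(cam,depth,mask=None):
    m=r.camera_model(cam); v,u=np.nonzero((depth>0)&(mask if mask is not None else True))
    K=np.array([[m['fx'],0,m['cx']],[0,m['fy'],m['cy']],[0,0,1]])
    n=cv2.undistortPoints(np.stack([u,v],1).astype(float)[:,None],K,np.array(m['D']))[:,0]
    d=depth[v,u]; P=np.c_[n*d[:,None],d]
    return P@np.array(m['rotation']).T+np.array(m['eye']), v,u
def save(n,im): cv2.imwrite('pics/'+n+'.png',im[:,:,::-1])
E
python3 - <<'E'
from h import *
s=r.state(); print(s['ee_pos'],s['eef_rot'],s['finger_gap'],s['t'])
for c in('top','side'):
    im,d=r.snapshot(c); save(c+'0',im); np.save(c+'0.npy',d); print(r.camera_model(c))
    for th in('stalk','clod','pot','handle','pointer','stand','timer','forceps'):
        for q in r.regions_of(c,th):
            if q['p']<.2: continue
            P,v,u=pts(c,d,q['pixels'])
            if len(P)<5: continue
            z=P[:,2]; T=P[z>np.percentile(z,95)-.008]
            rc=cv2.minAreaRect((T[:,:2]*1000).astype(np.float32))
            print(c,th,round(q['p'],2),np.round(q['point']),len(P),'med',np.round(np.median(P,0),3),'lo',P.min(0).round(3),'hi',P.max(0).round(3),'rect',np.round(rc[0],1),np.round(rc[1],1),round(rc[2],1))
E
```

```text
[ 0.18993173 -0.51552273  0.19836241] [[ 9.38417005e-01  3.45504578e-01 -3.34077529e-04]
 [ 3.45504587e-01 -9.38415246e-01  1.84577246e-03]
 [ 3.24219386e-04 -1.84752958e-03 -9.99998241e-01]] 0.9979100704358821 0.0
{'fx': 567.5935090677259, 'fy': 567.5935090677259, 'cx': 318.9617628953916, 'cy': 245.3628716321309, 'D': array([-0.02762791,  0.        ,  0.        ,  0.        ,  0.        ]), 'eye': array([ 0.4006401 , -0.01277584,  1.25872548]), 'rotation': array([[-0.01629576, -0.9968083 ,  0.07815147],
       [-0.99979175,  0.0152844 , -0.0135218 ],
       [ 0.01228415, -0.07835554, -0.99684979]])}
top stalk 0.68 [243. 370.] 149 med [ 0.497 -0.134  0.072] lo [ 0.484 -0.153  0.066] hi [ 0.512 -0.115  0.079] rect [ 497.5 -134.4] [41.3 18. ] 62.7
top clod 0.56 [319. 285.] 211 med [0.339 0.045 0.018] lo [ 0.318  0.028 -0.005] hi [0.356 0.063 0.029] rect [338.8  45.5] [32.2 26. ] 44.0
top clod 0.5 [191. 231.] 180 med [0.625 0.16  0.018] lo [ 0.609  0.147 -0.002] hi [0.647 0.177 0.028] rect [626.  160.6] [31.7 24.7] 16.4
top clod 0.44 [237. 300.] 163 med [0.509 0.009 0.076] lo [ 0.495 -0
[... 2390 characters left out ...]
 [ 0.533 -0.074  0.055] lo [ 0.234 -0.54  -0.005] hi [0.717 0.237 0.488] rect [ 485.  -245.1] [725.1 272.1] 70.2
side pointer 0.26 [237. 323.] 115 med [0.506 0.001 0.071] lo [ 0.491 -0.011  0.058] hi [0.525 0.019 0.083] rect [505.1   4.1] [26.4 27.9] 77.2
side stand 0.73 [258. 343.] 5352 med [ 0.531 -0.075  0.055] lo [ 0.227 -0.54  -0.005] hi [0.677 0.157 0.488] rect [ 478.1 -247.5] [720.4 272.9] 69.2
side forceps 0.68 [335. 325.] 80 med [ 0.384 -0.275  0.007] lo [ 0.367 -0.314 -0.001] hi [ 0.397 -0.251  0.013] rect [ 382.1 -282.7] [23.9 65.3] 6.2
side forceps 0.33 [224. 312.] 425 med [0.515 0.096 0.051] lo [ 0.231 -0.541 -0.001] hi [0.58  0.157 0.488] rect [ 367.7 -209.5] [715.1  40.8] 64.8
```

```bash
python3 - <<'E'
import cv2
a=cv2.imread('pics/top0.png'); cv2.imwrite('pics/top0b.png',cv2.resize(a[130:370,220:540],(800,600),interpolation=2))
E
```

```text
(no output)
```

View pics/top0b.png

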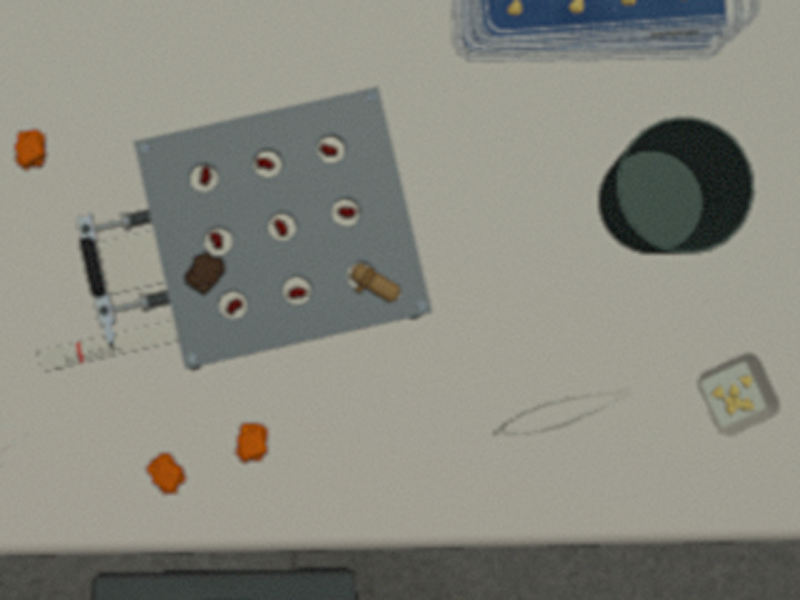

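View pics/side0.png

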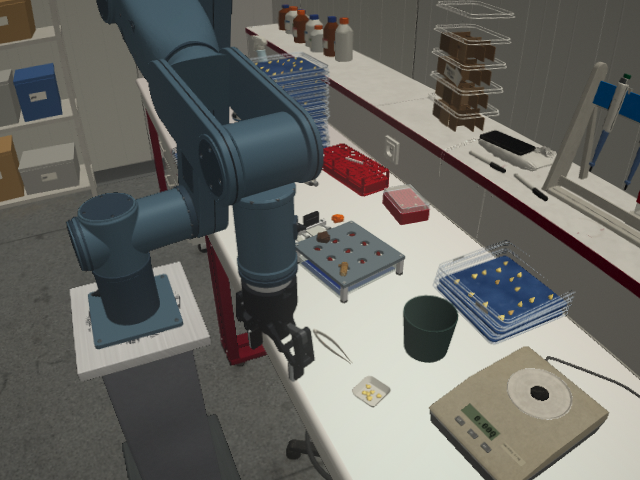

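The top crop (2.5x, origin 220,130) shows the brown clod at (205,272) and the stalk at (375,282) lying partly over a hole. The pot is at (675,185), the handle at (92,265), and the pointer tip at (110,345) with the red line at (80,352). The orange look-alikes are all on the bench. The side view confirms the clod and stalk are on the plate and the forceps are in front of it.

```bash
cat >> h.py <<'E'
def go(p,ang,axis='x'):
    """shift and rz in tool axes to reach TCP p with tool x (or y) axis at world angle ang deg (mod 180), tool down"""
    from scipy.spatial.transform import Rotation as Ro
    s=r.state(); R=np.array(s['eef_rot']); a=np.radians(ang+(90 if axis=='y' else 0))
    X=np.array([np.cos(a),np.sin(a),0]); 
    out=[]
    for sg in(1,-1):
        x=sg*X; z=np.array([0,0,-1.]); T=np.c_[x,np.cross(z,x),z]
        out.append(Ro.from_matrix(R.T@T).as_rotvec())
    rv=min(out,key=np.linalg.norm)
    print('shift',(R.T@(np.array(p)-s['ee_pos'])).round(4),'rot',rv.round(3),'q6',s['qpos'][5].round(3))
E
python3 - <<'E'
from h import *
for c in('top','side'):
    im=cv2.imread(f'pics/{c}0.png'); d=np.load(c+'0.npy'); P,v,u=pts(c,d)
    hsv=cv2.cvtColor(im,cv2.COLOR_BGR2HSV)[v,u].astype(int)
    for n,cen,zm in(('stalk',(.497,-.134),.061),('clod',(.508,.007),.061),('handle',(.514,.102),.075)):
        k=(np.hypot(*(P[:,:2]-cen).T)<.04)&(P[:,2]>zm)&(P[:,2]<.1)
        Q=P[k]; rc=cv2.minAreaRect((Q[:,:2]*1000).astype(np.float32))
        w,V=np.linalg.eigh(np.cov(Q[:,:2].T)); a=np.degrees(np.arctan2(V[1,1],V[0,1]))%180
        print(c,n,k.sum(),'mean',Q.mean(0).round(4),'zmax',np.percentile(Q[:,2],95).round(4),'rect',np.round(rc[0],1),np.round(rc[1],1),round(rc[2],1),'pca',round(a,1),np.sqrt(w*12).round(4), hsv[k].mean(0).round())
    k=(abs(P[:,2]-.056)<.006)&(np.hypot(P[:,0]-.548,P[:,1]+.058)<.15)
    a=np.radians(12); Q=P[k]; loc=(Q[:,:2]-[.548,-.058])@np.array([[np.cos(a),-np.sin(a)],[np.sin(a),np.cos(a)]]); Q=Q[abs(loc).max(1)<.112]
    rc=cv2.minAreaRect((Q[:,:2]*1000).astype(np.float32)); print(c,'plate z',np.median(Q[:,2]).round(4),rc)
    k=(np.hypot(P[:,0]-.54,P[:,1]-.09)<.14)&(P[:,2]>.03)&((hsv[:,0]<8)|(hsv[:,0]>172))&(hsv[:,1]>90)&(P[:,1]>.05)
    print(c,'red',k.sum(),P[k].mean(0).round(4))
go((.497,-.134,.12),63)
im=cv2.imread('pics/top0.png')[130:370,220:540]; b=np.vstack([cv2.resize(im[90:130,60:180],(800,267),interpolation=2),cv2.resize(im[85:155,5:110],(800,533),interpolation=2)[:330]]); cv2.imwrite('pics/c1.png',b)
E
```

```text
top stalk 197 mean [ 0.4968 -0.1345  0.0704] zmax 0.0753 rect [ 497.4 -137.9] [49.9 68.2] 49.2 pca 62.5 [0.029  0.0449] [ 25. 102. 103.]
top clod 217 mean [0.5078 0.0082 0.0733] zmax 0.0809 rect [511.1   6.2] [72.2 46.8] 37.2 pca 164.7 [0.0339 0.0359] [26. 86. 64.]
top handle 144 mean [0.5138 0.1019 0.0861] zmax 0.0904 rect [513.8 102.3] [49.2 12.4] 12.0 pca 11.8 [0.0125 0.0483] [60. 22. 52.]
top plate z 0.0562 ((548.3113403320312, -56.5247802734375), (200.89111328125, 219.7501678466797), 11.964466094970703)
top red 10 [0.4435 0.1153 0.0511]
side stalk 104 mean [ 0.4945 -0.1403  0.0697] zmax 0.0746 rect [ 500.3 -136.7] [45.2 40.2] 12.6 pca 61.9 [0.0228 0.0459] [ 18. 110. 116.]
side clod 123 mean [0.506  0.0032 0.0713] zmax 0.0792 rect [507.2   7.1] [32.7 35. ] 69.9 pca 145.5 [0.0246 0.033 ] [15. 77. 67.]
side handle 90 mean [0.5125 0.0989 0.0829] zmax 0.0877 rect [512.7 101. ] [52.3 17.6] 10.2 pca 11.3 [0.013  0.0506] [24. 11. 48.]
side plate z 0.0558 ((548.065185546875, -58.62760925292969), (206.03298950195312, 221.6914520263672), 11.920112609863281)
side red 0 [nan nan nan]
shift [ 0.4201 -0.2525  0.0792] rot [ 0.     0.    -0.747] q6 -0.203<stdin>:14: RuntimeWarning: Mean of empty slice.
  ret = um.true_divide(
```

View pics/c1.png

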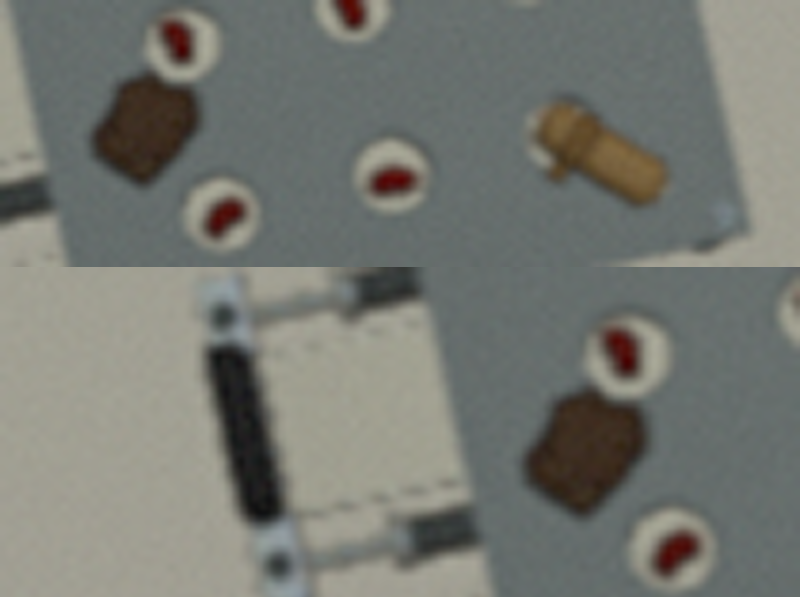

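Close-up: the clod's two parallel 26 mm sides run from (195,115) to (145,185), and opposite from (95,140) to (150,75). That puts its x axis near 142°. The stalk's long axis is near 61°.

Careful with the scale: shifts go in units of 5 mm. That gives: 0.32 m is 64, 0.2 m is 40.

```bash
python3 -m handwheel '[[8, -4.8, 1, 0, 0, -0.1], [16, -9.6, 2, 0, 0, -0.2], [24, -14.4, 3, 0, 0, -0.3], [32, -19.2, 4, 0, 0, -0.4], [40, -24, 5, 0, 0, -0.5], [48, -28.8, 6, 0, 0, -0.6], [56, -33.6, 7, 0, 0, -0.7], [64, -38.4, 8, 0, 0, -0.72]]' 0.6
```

```text
refused: ROWS must be an object with the rows under "moves". Nothing was moved.
```

Refused on format, not on reach. It needs an object with the rows under "moves".

```bash
python3 -m handwheel '{"moves":[[8, -4.8, 1, 0, 0, -0.1], [16, -9.6, 2, 0, 0, -0.2], [24, -14.4, 3, 0, 0, -0.3], [32, -19.2, 4, 0, 0, -0.4], [40, -24, 5, 0, 0, -0.5], [48, -28.8, 6, 0, 0, -0.6], [56, -33.6, 7, 0, 0, -0.7], [64, -38.4, 8, 0, 0, -0.72]]}' 0.6
python3 - <<'E'
from h import *
go((.497,-.135,.10),61.5)
im=cv2.imread('pics/top0.png'); d=np.load('top0.npy'); hsv=cv2.cvtColor(im,cv2.COLOR_BGR2HSV)
P,v,u=pts('top',d)
for n,cen in(('clod',(.508,.008)),('stalk',(.497,-.135))):
    k=(np.hypot(*(P[:,:2]-cen).T)<.028)&(P[:,2]>.064)&(P[:,2]<.1); Q=P[k,:2]
    res=[]
    for a in range(0,180,4):
        p=Q@[np.cos(np.radians(a)),np.sin(np.radians(a))]; lo,hi=np.percentile(p,[2,98]); res.append((round((hi-lo)*1000,1),a,round((lo+hi)*500,1)))
    print(n,k.sum(),[x[:2] for x in res]); 
E
```

```text
t: 1.7
ee_pos: [0.425, -0.2239, 0.1593]
eef_rot: [[0.475, 0.88, 0.001], [0.88, -0.475, -0.001], [-0.0, 0.001, -1.0]]
contact_force: [1.1, -0.1, -0.5]
finger_gap: 0.597
gripper_force: 0.0
shift [0.1124 0.0211 0.0593] rot [0.001 0.    0.002] q6 -0.222
clod 198 [(np.float64(31.6), 0), (np.float64(31.2), 4), (np.float64(30.7), 8), (np.float64(30.6), 12), (np.float64(30.4), 16), (np.float64(29.6), 20), (np.float64(28.9), 24), (np.float64(28.4), 28), (np.float64(27.5), 32), (np.float64(27.2), 36), (np.float64(26.5), 40), (np.float64(25.7), 44), (np.float64(26.1), 48), (np.float64(26.2), 52), (np.float64(26.4), 56), (np.float64(26.5), 60), (np.float64(26.8), 64), (np.float64(27.5), 68), (np.float64(28.3), 72), (np.float64(29.6), 76), (np.float64(30.0), 80), (np.float64(30.0), 84), (np.float64(29.8), 88), (np.float64(30.6), 92), (np.float64(31.8), 96), (np.float64(32.6), 100), (np.float64(33.2), 104), (np.float64(32.7), 108), (np.float64(32.9), 112), (np.float64(33.0), 116), (np.float64(33.0), 120), (np.float64(32.9), 124), (np.float64(32.7), 128), (np.float64(32.9), 132), (np.float64(32.5),
[... 664 characters left out ...]
7), 64), (np.float64(41.3), 68), (np.float64(41.0), 72), (np.float64(40.6), 76), (np.float64(40.1), 80), (np.float64(39.2), 84), (np.float64(38.1), 88), (np.float64(37.0), 92), (np.float64(36.1), 96), (np.float64(35.3), 100), (np.float64(34.2), 104), (np.float64(32.8), 108), (np.float64(31.6), 112), (np.float64(30.2), 116), (np.float64(28.9), 120), (np.float64(27.4), 124), (np.float64(26.0), 128), (np.float64(24.5), 132), (np.float64(23.2), 136), (np.float64(22.2), 140), (np.float64(21.1), 144), (np.float64(20.2), 148), (np.float64(19.8), 152), (np.float64(19.5), 156), (np.float64(20.7), 160), (np.float64(21.9), 164), (np.float64(23.4), 168), (np.float64(25.2), 172), (np.float64(26.9), 176)]
```

Scaled: 0.06 m is 12, 0.04 m is 8.

```bash
python3 -m handwheel '{"moves":[[8, 2, 4, 0, 0, 0], [16, 4, 6, 0, 0, -0.02], [22.4, 4.2, 8, 0, 0, -0.03], [22.4, 4.2, 12, 0, 0, -0.03], [22.4, 4.2, 15, 0, 0, -0.03], [22.4, 4.2, 17.6, 0, 0, -0.03], [22.4, 4.2, 19.4, 0, 0, -0.03], [22.4, 4.2, 19.8, 0, 0, -0.03]]}' 0.6 | head -2
python3 -m handwheel '{"moves":[[0, 0, 0, 0, 0, 0], [0, 0, 0, 0, 0, 0], [0, 0, 0, 0, 0, 0], [0, 0, 0, 0, 0, 0], [0, 0, 0, 0, 0, 0], [0, 0, 0, 0, 0, 0], [0, 0, 0, 0, 0, 0], [0, 0, 0, 0, 0, 0]]}' 0.0
```

```text
t: 2.5
ee_pos: [0.4953, -0.1367, 0.0593]
t: 3.3
ee_pos: [0.496, -0.137, 0.0602]
eef_rot: [[0.451, 0.892, 0.0], [0.892, -0.451, 0.0], [0.0, 0.0, -1.0]]
contact_force: [-0.3, -0.4, 0.0]
finger_gap: 0.001
gripper_force: 0.0
```

```bash
python3 - <<'E'
from h import *
im,d=r.snapshot('side'); im2,d2=r.snapshot('top')
a=cv2.resize(im[190:310,270:430],(400,300),interpolation=2); b=cv2.resize(im2[180:300,290:450],(400,300),interpolation=2)
save('s1',np.hstack([a,b])); print(r.state()['finger_gap'])
E
```

```text
0.0035834213107861015
```

View pics/s1.png

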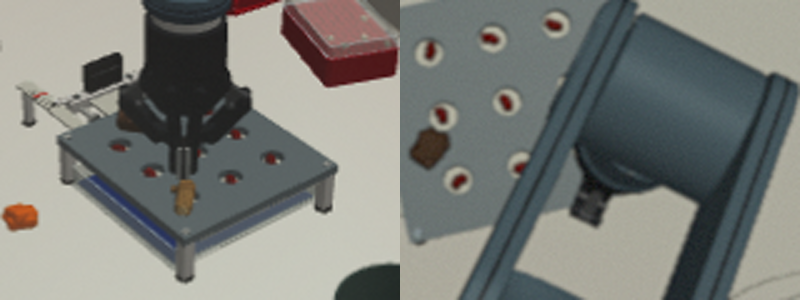

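Side view (left): the fingers closed at (182,165), just behind the stalk, which is at (183,195). It was squeezed out or missed, and it's still on the plate. I'll lift, back away and measure again.

Scaled: -0.1 m is -20, -0.15 m is -30.

```bash
python3 -m handwheel '{"moves":[[0, 0, -6, 0, 0, 0], [0, 0, -14, 0, 0, 0], [-6, 0, -20, 0, 0, 0], [-14, 0, -20, 0, 0, 0], [-22, 0, -20, 0, 0, 0], [-30, 0, -20, 0, 0, 0], [-30, 0, -20, 0, 0, 0]]}' 0.6 | head -2
cat > m.py <<'E'
from h import *
import sys
n=sys.argv[1]
for c in('top','side'):
    im,d=r.snapshot(c); b=im[:,:,::-1].copy(); P,v,u=pts(c,d); hsv=cv2.cvtColor(b,cv2.COLOR_BGR2HSV)[v,u].astype(int)
    cv2.imwrite(f'pics/{n}_{c}.png',cv2.resize(b[180:300,260:420],(800,600),interpolation=2))
    rel=P[:,:2]-[.548,-.058]; a=np.radians(12); L=np.c_[rel@[np.cos(a),np.sin(a)],rel@[-np.sin(a),np.cos(a)]]
    k=(abs(L[:,0])<.098)&(abs(L[:,1])<.106)&(P[:,2]>.062)&(P[:,2]<.085)&(hsv[:,1]>60)&(hsv[:,0]<40)
    M=np.zeros(d.shape,np.uint8); M[v[k],u[k]]=1
    N,lab,st,_=cv2.connectedComponentsWithStats(M)
    for i in range(1,N):
        if st[i,4]<25: continue
        Q=P[lab[v,u]==i]; rc=cv2.minAreaRect((Q[:,:2]*1000).astype(np.float32)); w,V=np.linalg.eigh(np.cov(Q[:,:2].T))
        print(c,st[i,4],'mean',Q.mean(0).round(4),'zmax',np.percentile(Q[:,2],95).round(4),'rect',np.round(rc[0],1),np.round(rc[1],1),round(rc[2],1),'pca',round(np.degrees(np.arctan2(V[1,1],V[0,1]))%180,1))
print(r.state()['ee_pos'],r.state()['t'])
E
python3 m.py a
```

```text
t: 4.1
ee_pos: [0.4266, -0.275, 0.1604]
top 146 mean [0.508  0.0072 0.0757] zmax 0.0806 rect [508.7   7.5] [23.3 31.2] 62.9 pca 141.3
top 156 mean [ 0.4976 -0.1349  0.0717] zmax 0.0762 rect [ 497.2 -135.8] [42.8 20.9] 70.2 pca 60.6
side 35 mean [0.5095 0.0057 0.0766] zmax 0.08 rect [508.2   5.1] [18.2 18.8] 59.3 pca 71.0
side 95 mean [ 0.4948 -0.1401  0.0703] zmax 0.0743 rect [ 494.1 -136.2] [42.8 21.9] 57.0 pca 60.7
[ 0.42783097 -0.27146635  0.16008116] 4.2
```

```bash
python3 -m handwheel '{"moves":[[0, 0, 0, 0, 0, 0], [0, 0, 0, 0, 0, 0], [0, 0, 0, 0, 0, 0], [0, 0, 0, 0, 0, 0], [0, 0, 0, 0, 0, 0]]}' 0.0 | head -2
python3 - <<'E'
from h import *
e=np.array(r.state()['ee_pos']); print(e, r.state()['finger_gap'])
for c in('side','top'):
    im,d=r.snapshot(c); P,v,u=pts(c,d)
    k=(np.hypot(*(P[:,:2]-e[:2]).T)<.07)&(P[:,2]>.1)&(P[:,2]<.35); Q=P[k]
    for z in np.arange(.13,.24,.01):
        q=Q[(Q[:,2]>=z)&(Q[:,2]<z+.01)]
        if len(q): print(c,round(z,2),len(q),q.min(0).round(3),q.max(0).round(3),q.mean(0).round(3))
    if c=='side': print(v[k].max(),u[k].mean()); save('f1',cv2.resize(im[200:400,200:460],(780,600),interpolation=2))
E
```

```text
t: 4.7
ee_pos: [0.4286, -0.2704, 0.1602]
[ 0.42855206 -0.27042394  0.16021394] -0.0016411934204899838
side 0.19 20 [ 0.416 -0.283  0.192] [ 0.429 -0.269  0.2  ] [ 0.422 -0.277  0.196]
side 0.2 51 [ 0.413 -0.284  0.2  ] [ 0.436 -0.267  0.21 ] [ 0.424 -0.277  0.205]
side 0.21 48 [ 0.412 -0.283  0.21 ] [ 0.435 -0.269  0.22 ] [ 0.423 -0.278  0.215]
side 0.22 56 [ 0.413 -0.284  0.22 ] [ 0.435 -0.265  0.23 ] [ 0.423 -0.277  0.224]
side 0.23 79 [ 0.396 -0.293  0.23 ] [ 0.449 -0.262  0.24 ] [ 0.424 -0.278  0.236]
265 343.7482078853047
```

View pics/f1.png

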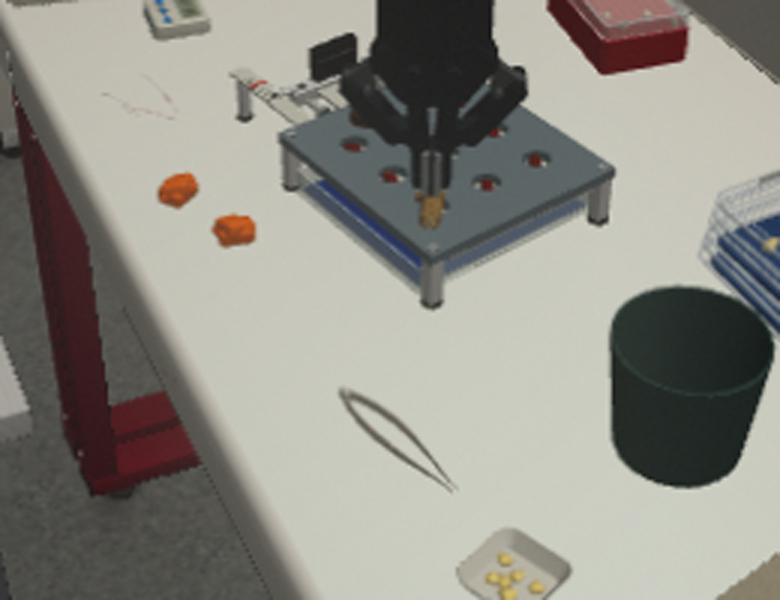

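The side view shows the shut fingertips at crop (430,195). Depth puts them at z≈0.192, but the reported TCP is 0.160. So the real tips are about 31 mm higher than reported, and the first close happened above the stalk. Nothing moved. I'll correct for this and check it on the way down.

```bash
python3 - <<'E'
from h import *
go((.497,-.1355,.036),62.5)
E
```

```text
shift [0.1515 0.0003 0.1242] rot [ 0.    -0.     0.012] q6 -0.316
```

Scaled: 0.151 m is 30.2, 0.15 m is 30.

```bash
python3 -m handwheel '{"moves":[[8, 0, 0, 0, 0, 0.01], [16, 0, 4, 0, 0, 0.01], [24, 0, 8, 0, 0, 0.01], [30, 0, 12, 0, 0, 0.01], [30.2, 0, 16, 0, 0, 0.01], [30.2, 0, 20, 0, 0, 0.01], [30.2, 0, 23, 0, 0, 0.01], [30.2, 0, 24, 0, 0, 0.01]]}' 0.6
cat > f.py <<'E'
from h import *
import sys
e=np.array(r.state()['ee_pos']); print(e, r.state()['finger_gap'],r.state()['contact_force'])
im,d=r.snapshot('side'); P,v,u=pts('side',d); hsv=cv2.cvtColor(im,cv2.COLOR_RGB2HSV)[v,u]
k=(np.hypot(*(P[:,:2]-e[:2]).T)<.05)&(P[:,2]>e[2]+.02)&(P[:,2]<e[2]+.07)&(hsv[:,1]<60)&(hsv[:,2]<90); Q=P[k]
X=np.array(r.state()['eef_rot']); l=(Q-e)@X[:,:2]
for sg in(-1,1):
    q=Q[np.sign(l[:,1])==sg]; 
    if len(q): print('finger',sg,len(q),'lowest z',np.sort(q[:,2])[:6].round(4),'y range',l[np.sign(l[:,1])==sg,1].min().round(3),l[np.sign(l[:,1])==sg,1].max().round(3))
save(sys.argv[1],cv2.resize(im[170:320,260:460],(800,600),interpolation=2))
E
python3 f.py f2
```

```text
t: 5.6
ee_pos: [0.4954, -0.1354, 0.0386]
eef_rot: [[0.46, 0.888, -0.003], [0.888, -0.46, 0.001], [0.0, -0.003, -1.0]]
contact_force: [-0.3, -0.3, -0.0]
finger_gap: 0.604
gripper_force: 0.0
[ 0.49539424 -0.13536048  0.03863412] 0.6038949837102606 [-0.2777037  -0.29321604 -0.03833289]
finger -1 64 lowest z [0.0591 0.0664 0.0694 0.0696 0.073  0.0738] y range -0.04 -0.006
finger 1 59 lowest z [0.0618 0.0778 0.0785 0.08   0.0805 0.0818] y range 0.009 0.037
```

View pics/f2.png

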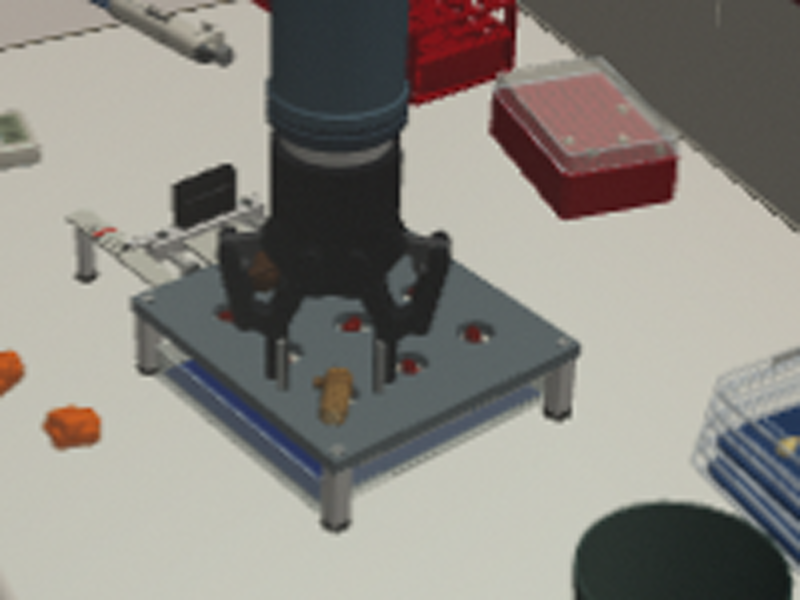

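Side view: the stalk at (337,395) lies between the open fingertips at (280,390) and (385,385), which are still about 18 mm above the plate. I'll lower a little and grip.

Scaled: 0.009 m is 1.8, 0.008 m is 1.6.

```bash
python3 -m handwheel '{"moves":[[0.2, 0.2, 0.8, 0, 0, 0], [0.2, 0.2, 1.6, 0, 0, 0], [0.2, 0.2, 1.8, 0, 0, 0]]}' 0.6 | sed -n '2p;4p'
python3 -m handwheel '{"moves":[[0, 0, 0, 0, 0, 0], [0, 0, 0, 0, 0, 0], [0, 0, 0, 0, 0, 0], [0, 0, 0, 0, 0, 0], [0, 0, 0, 0, 0, 0], [0, 0, 0, 0, 0, 0], [0, 0, 0, 0, 0, 0]]}' 0.0
```

```text
ee_pos: [0.498, -0.1359, 0.0314]
contact_force: [0.2, -0.3, -0.3]
t: 6.65
ee_pos: [0.4982, -0.1359, 0.0318]
eef_rot: [[0.46, 0.888, 0.001], [0.888, -0.46, -0.0], [0.0, 0.001, -1.0]]
contact_force: [-0.6, 1.1, 4.9]
finger_gap: 0.175
gripper_force: 59.7
```

Scaled: -0.12 m is -24, -0.11 m is -22.

```bash
python3 -m handwheel '{"moves":[[0, 0, -4, 0, 0, 0], [0, 0, -10, 0, 0, 0], [0, 0, -16, 0, 0, 0], [0, 0, -22, 0, 0, 0], [0, 0, -24, 0, 0, 0]]}' | tail -3
python3 - <<'E'
from h import *
go((.5725,-.3928,.15),62)
E
```

```text
contact_force: [-0.7, -0.3, 0.1]
finger_gap: 0.174
gripper_force: 58.9
shift [-0.1939  0.1829  0.005 ] rot [0.005 0.    0.011] q6 -0.005
```

Scaled: -0.194 m is -38.8, 0.183 m is 36.6.

```bash
python3 -m handwheel '{"moves":[[-6.6, 6.2, 0, 0, 0, 0], [-13.2, 12.4, 0, 0, 0, 0], [-20, 18.6, 0, 0, 0, 0], [-26.6, 24.8, 0, 0, 0, 0], [-33.2, 31, 0, 0, 0, 0], [-38.8, 36.6, 0, 0, 0, 0], [-38.8, 36.6, 4, 0, 0, 0], [-38.8, 36.6, 9, 0, 0, 0]]}' | sed -n '2p;5p'
python3 -m handwheel '{"moves":[[0, 0, 4, 0, 0, 0], [0, 0, 5, 0, 0, 0], [0, 0, 5, 0, 0, 0]]}' | sed -n '2p;5p'
python3 -m handwheel '{"moves":[[0, 0, 0, 0, 0, 0], [0, 0, 0, 0, 0, 0], [0, 0, 0, 0, 0, 0], [0, 0, 0, 0, 0, 0]]}' 0.45 | sed -n '2p;5p'
python3 -m handwheel '{"moves":[[0, 0, -6, 0, 0, 0], [0, 0, -14, 0, 0, 0], [8, -8, -18, 0, 0, 0], [16, -16, -18, 0, 0, 0], [22, -22, -18, 0, 0, 0], [22, -22, -18, 0, 0, 0]]}' 0.6 | sed -n '1,2p'
python3 - <<'E'
from h import *
im,d=r.snapshot('side'); im2,d2=r.snapshot('top')
save('p1',np.hstack([cv2.resize(im[200:380,340:500],(400,450)),cv2.resize(im2[160:280,250:540],(400,166)).copy() if 0 else cv2.resize(im2[150:330,260:540],(400,450))]))
go((.508,.0075,.07),50,'y')
E
python3 m.py b
```

```text
ee_pos: [0.5711, -0.3942, 0.1049]
finger_gap: 0.176
ee_pos: [0.5701, -0.3913, 0.0792]
finger_gap: 0.175
ee_pos: [0.5714, -0.3924, 0.0822]
finger_gap: 0.448
t: 9.25
ee_pos: [0.5221, -0.2386, 0.1721]
shift [ 0.2149 -0.1288  0.1021] rot [ 1.000e-03  1.000e-03 -1.348e+00] q6 -0.151
top 146 mean [0.5078 0.0074 0.0762] zmax 0.0806 rect [508.5   7.3] [23.2 30.4] 60.3 pca 141.5
side 81 mean [0.5076 0.003  0.0736] zmax 0.08 rect [507.5   3.7] [25.3 29.6] 50.5 pca 132.7
[ 0.52469488 -0.24502555  0.17184215] 9.45
```

View pics/p1.png

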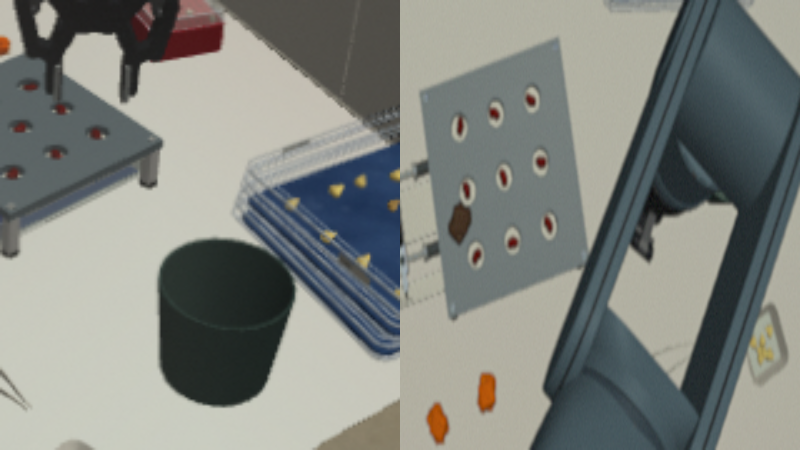

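The pot stands at (225,320) and the stalk is gone from both the plate and the gripper. The right half shows nine beans in their holes and the clod at (460,222). Next, the clod.

```bash
python3 -m handwheel '{"moves":[[5.4, -3.2, 0, 0, 0, -0.14], [10.8, -6.4, 0, 0, 0, -0.28], [16.2, -9.6, 0, 0, 0, -0.42], [21.6, -12.8, 2, 0, 0, -0.56], [27, -16, 6, 0, 0, -0.7], [32.4, -19.2, 10, 0, 0, -0.84], [37.8, -22.4, 14, 0, 0, -0.98], [42, -25.4, 16, 0, 0, -1.12]]}' 0.65 | sed -n '2p'
python3 - <<'E'
from h import *
go((.508,.0065,.05),50,'y')
E
```

```text
ee_pos: [0.5081, 0.0011, 0.0893]
shift [0.0043 0.0032 0.0393] rot [-0.001 -0.001 -0.226] q6 -0.864
```

```bash
python3 -m handwheel '{"moves":[[0.4, 0.2, 1, 0, 0, -0.12], [0.8, 0.6, 2, 0, 0, -0.22], [0.8, 0.6, 4, 0, 0, -0.225], [0.8, 0.6, 6, 0, 0, -0.225], [0.8, 0.6, 8, 0, 0, -0.225], [0.8, 0.6, 10, 0, 0, -0.225], [0.8, 0.6, 11, 0, 0, -0.225], [0.8, 0.6, 11, 0, 0, -0.225]]}' | sed -n '2,4p'
python3 -m handwheel '{"moves":[[0, 0, 0, 0, 0, 0], [0, 0, 0, 0, 0, 0], [0, 0, 0, 0, 0, 0], [0, 0, 0, 0, 0, 0], [0, 0, 0, 0, 0, 0], [0, 0, 0, 0, 0, 0], [0, 0, 0, 0, 0, 0]]}' 0.0
```

```text
ee_pos: [0.5071, 0.006, 0.0352]
eef_rot: [[-0.762, 0.648, -0.002], [0.648, 0.762, 0.0], [0.002, -0.001, -1.0]]
contact_force: [0.1, 0.7, 0.7]
t: 11.75
ee_pos: [0.5084, 0.0059, 0.0371]
eef_rot: [[-0.762, 0.647, 0.002], [0.647, 0.762, -0.0], [-0.001, 0.001, -1.0]]
contact_force: [-1.3, -1.0, 5.4]
finger_gap: 0.267
gripper_force: 59.0
```

```bash
python3 -m handwheel '{"moves":[[0, 0, -2, 0, 0, 0], [0, 0, -6, 0, 0, 0], [0, 0, -12, 0, 0, 0], [0, 0, -18, 0, 0, 0], [0, 0, -23, 0, 0, 0], [0, 0, -23, 0, 0, 0]]}' | tail -3
python3 - <<'E'
from h import *
go((.5725,-.3928,.15),50,'y')
E
```

```text
contact_force: [0.7, -0.1, 0.2]
finger_gap: 0.268
gripper_force: 58.9
shift [-0.3051 -0.2636  0.0066] rot [ 0.004  0.007 -0.006] q6 -1.075
```

```bash
python3 -m handwheel '{"moves":[[-4, -3.4, 0, 0, 0, 0], [-10, -8.6, 0, 0, 0, 0], [-17, -14.6, 0, 0, 0, 0], [-24, -20.8, 0, 0, 0, 0], [-31, -26.8, 0, 0, 0, 0], [-38, -32.8, 0, 0, 0, 0], [-45, -38.8, 0, 0, 0, 0], [-52, -45, 0, 0, 0, 0]]}' | sed -n '2p;5p'
python3 -m handwheel '{"moves":[[-6, -5, 0, 0, 0, 0], [-9, -7.8, 0, 0, 0, 0], [-9, -7.8, 4, 0, 0, 0], [-9, -7.8, 10, 0, 0, 0], [-9, -7.8, 14, 0, 0, 0], [-9, -7.8, 14, 0, 0, 0]]}' | sed -n '2p;5p'
python3 -m handwheel '{"moves":[[0, 0, 0, 0, 0, 0], [0, 0, 0, 0, 0, 0], [0, 0, 0, 0, 0, 0], [0, 0, 0, 0, 0, 0]]}' 0.5 | sed -n '2p;5p'
python3 -m handwheel '{"moves":[[0, 0, -6, 0, 0, 0], [0, 0, -14, 0, 0, 0], [4, 3, -20, 0, 0, 0], [10, 8, -24, 0, 0, 0], [18, 14, -24, 0, 0, 0], [26, 22, -24, 0, 0, 0], [34, 28, -24, 0, 0, 0], [34, 28, -24, 0, 0, 0]]}' | sed -n '1,2p'
python3 - <<'E'
from h import *
go((.514,.1,.15),102,'y')
im,d=r.snapshot('top')
save('p2',np.hstack([cv2.resize(im[150:330,220:400],(400,400)),cv2.resize(im[150:270,430:550],(400,400))]))
E
python3 m.py c
```

```text
ee_pos: [0.56, -0.3352, 0.1502]
finger_gap: 0.268
ee_pos: [0.5669, -0.3904, 0.0762]
finger_gap: 0.269
ee_pos: [0.5701, -0.3931, 0.0827]
finger_gap: 0.5
t: 14.95
ee_pos: [0.5292, -0.1705, 0.2024]
shift [0.1858 0.197  0.0529] rot [ 0.002  0.    -0.909] q6 -1.385
[ 0.53097366 -0.17604323  0.20222084] 15.1
```

View pics/p2.png

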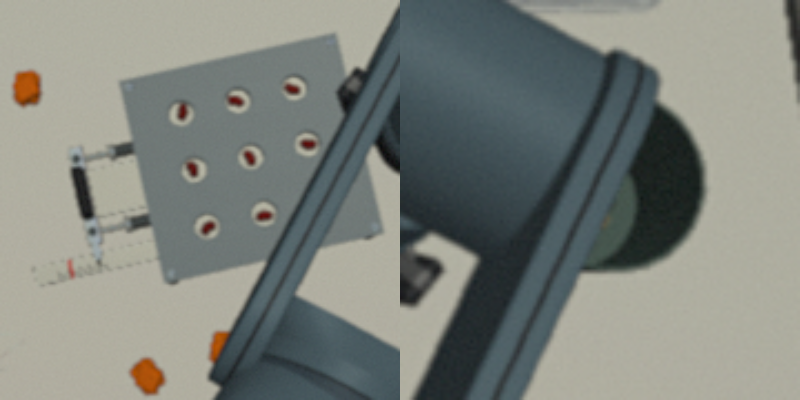

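The plate is now clear of both the clod and the stalk, the shutter is closed, and the pot has brown bits inside at (605,215). The handle is at (82,193), the pointer tip at (98,262) and the red line at (70,268). Next, the handle.

```bash
python3 -m handwheel '{"moves":[[4.6, 5, 0, 0, 0, -0.12], [9.2, 10, 0, 0, 0, -0.24], [14, 14.8, 0, 0, 0, -0.36], [18.6, 19.6, 2, 0, 0, -0.48], [23.2, 24.6, 4, 0, 0, -0.6], [28, 29.6, 6, 0, 0, -0.72], [32.6, 34.4, 8, 0, 0, -0.84], [37.2, 39.4, 10, 0, 0, -0.909]]}' 0.45 | sed -n '2p'
python3 -m handwheel '{"moves":[[0, 0, 0, 0, 0, 0], [0, 0, 0, 0, 0, 0], [0, 0, 0, 0, 0, 0]]}' | sed -n '2,3p'
python3 - <<'E'
from h import *
go((.5138,.102,.030),102,'y')
E
```

```text
ee_pos: [0.5176, 0.0942, 0.1509]
ee_pos: [0.5173, 0.093, 0.1515]
eef_rot: [[-0.979, -0.202, 0.001], [-0.202, 0.979, -0.001], [-0.001, -0.001, -1.0]]
shift [0.0018 0.0096 0.1215] rot [-0.001  0.001 -0.006] q6 -1.808
```

```bash
python3 -m handwheel '{"moves":[[0.4, 1.8, 2, 0, 0, 0], [0.4, 1.9, 6, 0, 0, -0.006], [0.4, 1.9, 10, 0, 0, -0.006], [0.4, 1.9, 14, 0, 0, -0.006], [0.4, 1.9, 18, 0, 0, -0.006], [0.4, 1.9, 21, 0, 0, -0.006], [0.4, 1.9, 23, 0, 0, -0.006], [0.4, 1.9, 24, 0, 0, -0.006]]}' | sed -n '2,4p'
python3 -m handwheel '{"moves":[[0, 0, 0, 0, 0, 0], [0, 0, 0, 0, 0, 0]]}' | sed -n '2,4p'
python3 f.py f3
```

```text
ee_pos: [0.5117, 0.1032, 0.0301]
eef_rot: [[-0.978, -0.209, -0.001], [-0.209, 0.978, 0.0], [0.001, 0.0, -1.0]]
contact_force: [-0.2, -0.6, -0.2]
ee_pos: [0.5128, 0.1035, 0.0317]
eef_rot: [[-0.978, -0.209, 0.001], [-0.209, 0.978, -0.0], [-0.001, -0.0, -1.0]]
contact_force: [0.2, -0.0, 0.3]
[0.51275005 0.10348296 0.03172498] 0.4509822206130058 [ 0.17355248 -0.01669139  0.32649557]
finger -1 163 lowest z [0.0522 0.0523 0.0526 0.0527 0.0546 0.0555] y range -0.034 -0.0
finger 1 74 lowest z [0.0518 0.0651 0.0728 0.0734 0.0739 0.0741] y range 0.0 0.026
```

View pics/f3.png

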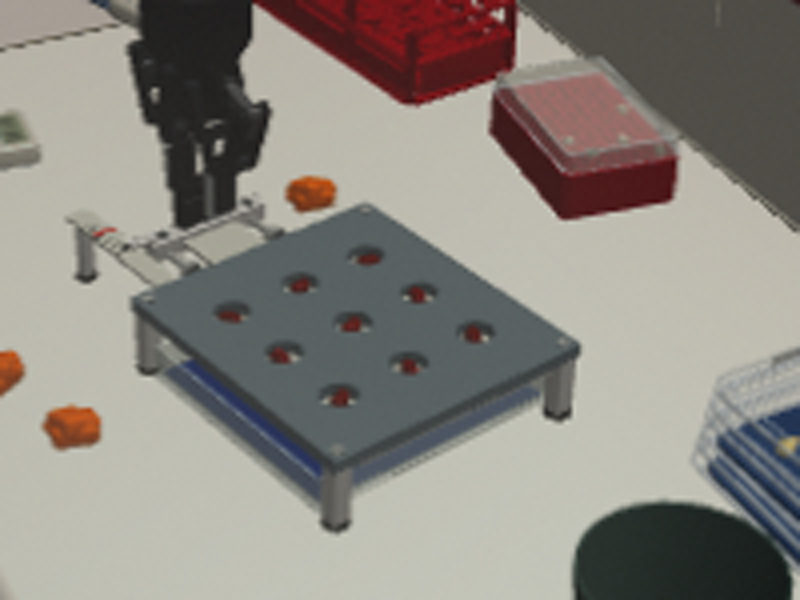

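Side view: the fingers straddle the black handle at (205,195), all nine beans are in their holes, and the red line is at (100,232). I'll close on the handle.

```bash
python3 -m handwheel '{"moves":[[0, 0, 0, 0, 0, 0], [0, 0, 0, 0, 0, 0], [0, 0, 0, 0, 0, 0], [0, 0, 0, 0, 0, 0], [0, 0, 0, 0, 0, 0], [0, 0, 0, 0, 0, 0]]}' 0.0
```

```text
t: 17.85
ee_pos: [0.5129, 0.1028, 0.0321]
eef_rot: [[-0.978, -0.21, 0.002], [-0.21, 0.978, -0.001], [-0.001, -0.001, -1.0]]
contact_force: [-0.7, -4.0, 6.1]
finger_gap: 0.129
gripper_force: 59.0
```

Scaled: 0.027 m is 5.4, 0.024 m is 4.8.

```bash
python3 -m handwheel '{"moves":[[0, 0.8, 0, 0, 0, 0], [0, 1.8, 0, 0, 0, 0], [0, 2.8, 0, 0, 0, 0], [0, 3.8, 0, 0, 0, 0], [0, 4.8, 0, 0, 0, 0], [0, 5.4, 0, 0, 0, 0], [0, 5.4, 0, 0, 0, 0], [0, 5.4, 0, 0, 0, 0]]}'
python3 - <<'E'
from h import *
im,d=r.snapshot('side'); im2,_=r.snapshot('top')
save('q1',np.hstack([cv2.resize(im[205:265,270:330],(400,400),interpolation=2),cv2.resize(im2[200:290,220:310],(400,400),interpolation=2)]))
print(np.mean([r.state()['contact_force'] for _ in range(3)],0))
E
```

```text
t: 18.65
ee_pos: [0.5076, 0.1281, 0.032]
eef_rot: [[-0.978, -0.21, 0.002], [-0.21, 0.978, -0.003], [-0.001, -0.003, -1.0]]
contact_force: [0.2, -8.8, 5.9]
finger_gap: 0.129
gripper_force: 59.0
[-0.20960056 -9.8652457   5.58452654]
```

View pics/q1.png

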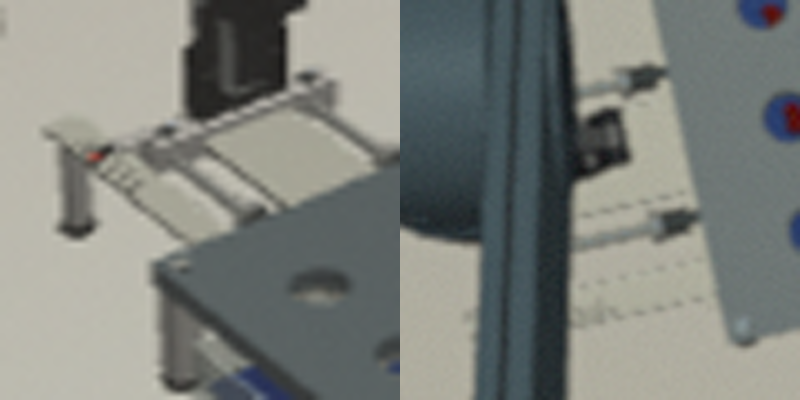

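Side half: the pointer tip has reached the red line at (97,153). Top half: the visible holes show blue blotter, so they're open. I've used up my views, so I'll measure the remaining travel numerically by template shift of the crosshead.

```bash
cat > t.py <<'E'
from h import *
ref=cv2.imread('pics/f3.png')
im,d=r.snapshot('side'); cur=cv2.resize(im[170:320,260:460][:,:,::-1],(800,600),interpolation=2)
m=r.camera_model('side'); K=np.array([[m['fx'],0,m['cx']],[0,m['fy'],m['cy']],[0,0,1]]); R=np.array(m['rotation'])
def pj(p): return cv2.projectPoints(np.array([p],float),cv2.Rodrigues(R.T)[0],-R.T@np.array(m['eye']),K,np.array(m['D']))[0][0,0]
a=np.radians(12); pull=np.array([-np.sin(a),np.cos(a),0]); ex=np.array([np.cos(a),np.sin(a),0]); O=np.array([.548,-.0575,0])
for name,lx,w in(('right end',.046,14),('right bolt',.040,9),('left bolt',-.040,9),('left end',-.046,12)):
    p0=O+ex*lx+pull*.164+[0,0,.051]; c=(pj(p0)-[260,170])*4+1.5
    x,y=np.round(c).astype(int); T=ref[y-w:y+w,x-w-4:x+w+4]
    best=[]
    for s in np.arange(.018,.036,.00025):
        q=(pj(p0+pull*s)-[260,170])*4+1.5+([x,y]-c)
        C=cv2.getRectSubPix(cur,(T.shape[1],T.shape[0]),tuple(map(float,q-.5)))
        best.append((cv2.matchTemplate(C,T,cv2.TM_CCOEFF_NORMED)[0,0],s))
    print(name,(x,y),'travel mm',round(max(best)[1]*1000,2),'score',round(float(max(best)[0]),3))
hsv=cv2.cvtColor(im,cv2.COLOR_RGB2HSV); red=((hsv[:,:,0]<8)|(hsv[:,:,0]>172))&(hsv[:,:,1]>90); red[:215]=0; red[245:]=0; red[:,:270]=0; red[:,300:]=0
v,u=np.nonzero(red); print('red px',u.mean(),v.mean(),len(u))
b=cv2.imread('pics/side0.png')
mk=O-ex*.066; 
for s in(.024,.026,.028,.03): print(s,pj(mk+pull*(.164+s)+[0,0,.054]).round(1))
i=(226,280); print(np.array(cv2.cvtColor(im,cv2.COLOR_RGB2GRAY))[222:234,276:302])
e=r.state(); print(e['ee_pos'],e['contact_force'],e['t'])
for q in r.regions_of('side','pointer')[:1]: print(q['p'],q['point'])
E
python3 t.py
```

```text
right end (np.int64(256), np.int64(198)) travel mm 27.25 score 0.973
right bolt (np.int64(249), np.int64(201)) travel mm 27.75 score 0.932
left bolt (np.int64(156), np.int64(238)) travel mm 27.25 score 0.94
left end (np.int64(149), np.int64(241)) travel mm 27.0 score 0.957
red px 283.5 228.0 2
0.024 [285.9 227.5]
0.026 [285.6 227.2]
0.028 [285.2 226.8]
0.03 [284.8 226.5]
[[182 183 182 176 173 175 178 181 184 183 184 184 183 183 183 184 183 183
  181 181 155 161 109  44  43  52]
 [181 176 166 164 162 163 164 170 179 182 183 183 184 183 183 183 183 180
  157 150 159 164 141 107  91 148]
 [153 153 163 161 162 163 163 163 170 178 183 183 183 182 175 173 169 124
   79  72 123 157 164 167 144 115]
 [159 121 127 152 163 163 162 163 162 169 175 172 169 165 160 157 144 119
  112 111 155 163 130 113 111 130]
 [183 183 155 127 153 145 150 139 148 146 127 147 137 157 149 113 100 144
  165 138 110 106 108 107 117 153]
 [184 183 155 104  91 146 125 113 103  65  55 118 120 128 121  96  99 109
  112 111 110 106 105 103 100  95]
 [184 184 155 108  96  98 114 118  85  71 137 142 152 166 137 100  91 103
  106 104 116 110 104 112 137 124]
 [184 184 155 109  98 106  92  81  88 142 162 141 152 162 172 139  98 101
  104  98 106 128 131 167 183 183]
 [184 183 169 120  95 105 107 112 120 152 128 145 162 141 152 163 143 115
  114 136 122 104 120 149 174 183]
 [184 184 170 120  95 103 107 148 145 101 146 164 124 144 161 162 165 152
  171 184 184 150 109 113 140 155]
 [184 184 169 120  95 103 107 146 177 170 130 118 148 159 123 144 164 164
  171 176 182 184 167 118 106 132]
 [184 184 170 121  93 102 106 131 171 183 183 142 124 108 142 164 163 163
  164 163 167 178 184 166 126 106]]
[0.50761791 0.12801468 0.03205518] [ -0.14709103 -10.52949236   6.05719513] 18.8
0.66 [227.6, 308.2]
```

Careful with the scale: shifts go in units of 5 mm. That gives: 0.0006 m is 0.12.

```bash
python3 -m handwheel '{"moves":[[0, 0.12, 0, 0, 0, 0], [0, 0.12, 0, 0, 0, 0], [0, 0.12, 0, 0, 0, 0], [0, 0.12, 0, 0, 0, 0], [0, 0.12, 0, 0, 0, 0]]}' | sed -n '2p;4,6p'
python3 t.py | grep travel
python3 - <<'E'
from h import *
a=np.radians(12); O=np.array([.548,-.0575]); ex=np.array([np.cos(a),np.sin(a)]); ey=np.array([-ex[1],ex[0]])
for c in('top','side'):
    im,d=r.snapshot(c); P,v,u=pts(c,d); hsv=cv2.cvtColor(im,cv2.COLOR_RGB2HSV)[v,u].astype(int)
    red=((hsv[:,0]<10)|(hsv[:,0]>170))&(hsv[:,1]>110)&(hsv[:,2]<190)
    L=(P[:,:2]-O)@np.c_[ex,ey]
    k=red&(abs(L)<.11).all(1)&(P[:,2]<.07)
    M=np.zeros(d.shape,np.uint8); M[v[k],u[k]]=1; N,lab,st,_=cv2.connectedComponentsWithStats(M)
    for i in range(1,N):
        q=lab[v,u]==i
        print(c,st[i,4],L[q].mean(0).round(3),'z',np.median(P[q,2]).round(3))
    if c=='top':
        for i in(-1,0,1):
            for j in(-1,0,1):
                q=np.hypot(L[:,0]-.056*i,L[:,1]-.056*j)<.012; print('hole',i,j,'z 10/50/90',np.percentile(P[q,2],[10,50,90]).round(3))
E
```

```text
ee_pos: [0.5075, 0.1284, 0.0321]
contact_force: [0.1, -11.4, 5.4]
finger_gap: 0.129
gripper_force: 59.0
right end (np.int64(256), np.int64(198)) travel mm 28.25 score 0.973
right bolt (np.int64(249), np.int64(201)) travel mm 28.5 score 0.947
left bolt (np.int64(156), np.int64(238)) travel mm 27.5 score 0.934
left end (np.int64(149), np.int64(241)) travel mm 27.5 score 0.934
top 13 [ 0.063 -0.061] z 0.016
top 16 [ 0.056 -0.005] z 0.016
top 9 [0.056 0.05 ] z 0.016
top 13 [-0.001 -0.059] z 0.018
top 16 [ 0.003 -0.007] z 0.018
top 12 [0.004 0.051] z 0.019
top 16 [-0.052 -0.06 ] z 0.017
top 15 [-0.058 -0.002] z 0.016
top 16 [-0.056  0.051] z 0.016
hole -1 -1 z 10/50/90 [0.005 0.014 0.019]
hole -1 0 z 10/50/90 [0.005 0.011 0.019]
hole -1 1 z 10/50/90 [0.004 0.009 0.019]
hole 0 -1 z 10/50/90 [0.007 0.014 0.036]
hole 0 0 z 10/50/90 [0.006 0.011 0.021]
hole 0 1 z 10/50/90 [0.005 0.012 0.021]
hole 1 -1 z 10/50/90 [0.007 0.012 0.053]
hole 1 0 z 10/50/90 [0.006 0.013 0.019]
hole 1 1 z 10/50/90 [0.005 0.011 0.041]
```

All nine beans lie in the tray at z≈0.017, and shutter travel is about 28 mm. Handing in.

```bash
python3 -c "
from plant import r
print(r.sign_off())"
```

```text
the job is handed in; nothing more can be done
None
```

I dropped the stalk and the clod in the pot with the shutter closed. Then I pulled the shutter out about 28 mm to the red line; all nine beans measured down in the tray, and I handed the job in with the gripper still holding it there.

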